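Hang a tile carrier on a swinging drop hook

ROBOT

A 6-joint arm with a two-finger parallel gripper is mounted at the origin on the work surface. World frame = base frame: x ahead of the robot, y to its left, z up, the work surface at z = 0. Lengths are in m, angles in degrees, forces in N, time in s.
With the tool pointing down it reaches from about 0.4 to 0.825 m from the base axis. Payload 7 kg.
Tool frame: the origin (TCP) lies on the centre line of the jaws, within the pads' length; the fingertips stand 22 mm ahead of it and the grasp point (between the pads) lies 3 mm ahead of it; z points along the fingers, y is the line along which they close (so a half turn about z gives the same grasp; the last joint's range is limited). The gripper opens to 88 mm and grips with 3 to 60 N. Pads are 19 mm wide; open, the fingers measure 130 mm over their backs; the gripper's body (78 mm by 193 mm) begins 47 mm behind the grasp point.
Start: joints at [-47.206, 20.546, 0.682, 0, -70.136, -16.507], TCP at [0.299, -0.605, 0.249] pointing down, gripper open.
Joint ranges: [-176.03, 176.03], [-82.01, 121.73], [-58.28, 71.71], [-173.87, 95.51], [-174.79, -0.11], [-173.66, 173.66]. Speed limits (degrees/s): [136.94, 136.94, 172.46, 180, 180, 180].

INTERFACE

Orientations are given as [roll, pitch, yaw] about the fixed x, y, z axes, in that order (R = Rz(yaw) Ry(pitch) Rx(roll)).
In Python, from plant import get_state, cams, r gives the robot as it stands.
- The arm moves only by the tool apply_moves, never from a script. Its argument "targets" is a list of rows, each an object with "dp": the shift along the world's x, y, z in m, a list of three; "yaw": the turn about the world's z in degrees. In form: [{"dp": [x, y, z], "yaw": yaw}, ...]. A call has 1 to 20 rows; each row is the pose to reach, as a shift and turn from the pose commanded when the call began; what a row does not reach only later rows make up. A row lasts 1/12 s, in which the tool goes at most 41.7 mm and 7.16 degrees, less where a joint would pass 70% of its speed; a pose out of reach is approached as far as the arm can. A call with a gripper value outside its range is refused whole. "grip" is the gripper command: -1 is fully open, 1 is shut, values between are in proportion, set as the call begins (left out, the last holds). The fingers move at their own pace and stop on an object; "squeeze" is the grip in N (left out, the last holds). Time passes only in rows, so rows that repeat a pose let the fingers close. It gives the time, the measured TCP pose, the force, the opening and the grip force at its end, in the units of the state.
- get_state(): the state, without advancing time (a new reading comes with each control period).
- cams.capture(name): name is "side" or "top"; returns a dict with "image" (420x560x3 uint8, red, green, blue), "range_z" (420x560 float32, m along the optical axis (not along the pixel's ray), 0 where there is no reading), "fx", "fy", "cx", "cy" (pixels), "R" (3x3) and "t" (3): a world point X has camera coordinates R X + t. Camera axes: x right, y down, z forward; pixel columns grow to the right and rows downward; lengths in m; the calibration is good to about 2 mm. A picture is of the moment at which its call begins.
- r.close_job(): hands the job in; it is judged then, once.
The state is a dict: "time_s": time; "joints": joint angles; "qd": joint speeds; "joint_torque": joint torques, N m; "tcp_pos": TCP position; "eef_rot": TCP orientation; "contact_force": force on the tool from outside, world axes, zero at the start; "moment": the same for the moment, N m; "gripper_width": finger opening in m; "gripper_force": force on a finger pad.
Only numpy, scipy, OpenCV 4.12 (cv2) and the standard library are available. Lean on these libraries where they do the work, as an engineer would, in place of code of your own. Each camera call takes 0.05 s, during which the arm holds its last target. There are 200 camera calls.

TASK

The drop hook on the stand is swinging. Pick up the tile carrier by its blue grip and, keeping it level, gently steady the hook by resting the front bar of the carrier's eye against the inside of its shank, above the tip, until it is still; then slide the bar down into the hook's bowl, feeling for the bottom, and leave the carrier hanging there at rest. Do not strike the hook, press hard on it or drop the carrier into it, and leave everything else where it is.

Things in the scene. Friction and masses are not known exactly. Their poses are not given: they have to be found in the camera images.
- carrier: aluminium C-frame carrier, about 0.22 kg, terracotta tile (90 x 75 x 11 mm) fixed on its foot. Origin on its underside, straight below the eye's front bar; x points from grip to eye, z up. Stands on the table on its foot (x -110 to +70 mm, 80 mm wide); tile x -14 to +76, z 5 to 16 mm. Its centre of mass lies about straight below the eye's front bar, so hung there it hangs level
- carrier_grip (a point): centre of the blue grip block on top of the carrier's post: 28 mm along x, 22 mm along y (grasp across y), 46 mm high (126 to 172 mm above the carrier's underside); 100 mm behind (-x of) the eye's front bar and 4 mm above its level. Axes as the carrier. The carrier's weight hangs about 100 mm ahead of it: grip firmly (30 N or more) or it droops
- eye_bar (a point): middle of the eye's front bar: straight round steel bar 7 mm thick along the carrier's y, 145 mm above the underside. The eye is a level rectangular loop of 7 mm bar behind it, opening 29 mm along x and 26 mm along y; its back bar, at x -36 mm, joins a thin bar to the grip. The hook's tip must come up through the opening. Axes as the carrier
- swing (a joint): swing of the red drop hook (0.25 kg) about its level pin, rad; 0 = plumb, positive = lower end swung to -x of beam_end (its open side, towards the robot). Almost frictionless: starts let go at 0.28 to 0.42 rad, about 0.7 s a swing to and fro, and swings on for a minute if not stopped. Pushed aside it gives way softly; 1 or 2 N steady it
- beam_end (a point): end of the stand's yellow arm (18 mm bar), 372 mm above the table, on the hook's vertical centre line. x runs from the hook's open side to its shank (away from the robot, turned with the stand), y along the hook's pin. The arm runs to a post 145 mm along +x, 100 mm along +y, on a granite foot 170 mm square. Below hangs a clevis 22 x 32 mm; the -x side is free
- seat_mid (a point): fixed point 167 mm below beam_end: the middle of the range of bowl heights. The hook's stem is clamped in the arm at a setting that is NOT measured: pin 27 to 57 mm below beam_end, and the eye's bar, seated in the bowl, with its middle 125 mm under the pin, so anywhere from 15 mm above to 15 mm below this point. The bowl is stiff: feel for it with a few N. Letting go over 2 mm too high is a drop
- shank_mid (a point): fixed point 95 mm below beam_end, 6 mm to its +x: here, at joint 0, is the inner (-x) side of the hook's straight shank (8 mm rod), bare at this height at every setting. The hook's tip is on the -x side, rises 34 mm over the seat (its top 118 mm or more below beam_end), leans out a little, and leaves a throat of 12 mm (x -6 to +6 at joint 0)
- tile_loose: loose terracotta tile 130 x 85 x 16 mm. Bystander; leave alone
- tile_low: lower terracotta tile of the pair at the far edge, 130 x 90 x 16 mm. Bystander; leave alone
- tile_high: upper terracotta tile of that pair, same size. Bystander; leave alone
- gun: yellow cartridge gun about 360 mm long lying down. Bystander; leave alone
- rule: folded yellow rule 35 x 200 x 12 mm. Bystander; leave alone
- pencil: red pencil 150 mm long. Bystander; leave alone
- mallet: hammer lying down, handle towards the robot. Bystander; leave alone
- brush_cup: white cup, 76 mm across, 80 mm high. Bystander; leave alone

How it is judged (in metres and radians):
On the way:
1. the eye's front bar rests against the inside of the hook's shank, above the tip (no more than 114 mm below beam_end), and the hook is held still (under 0.3 rad/s) by that contact for 0.5 s (contact force between carrier and swing above 0.1 N and velocity of joint swing between -0.3 and 0.3 rad/s and z of eye_bar in the frame of beam_end above -0.114 m and x of eye_bar in the frame of beam_end between -0.01 and 0.06 m), for 0.5 s.
At the end, for the whole second after the job is handed in: the carrier hangs free, its eye bar in the bowl (bearing over 0.8 N; within 20 mm of beam_end's x, 12 mm of its y, 146 to 189 mm below it), within 0.12 rad of level, slower than 60 mm/s; hook within 0.12 rad of plumb, slower than 0.6 rad/s (contact force between carrier and swing above 0.8 N and x of eye_bar in the frame of beam_end between -0.02 and 0.02 m and y of eye_bar in the frame of beam_end between -0.012 and 0.012 m and z of eye_bar in the frame of beam_end between -0.189 and -0.146 m and angle between carrier's own z axis and vertical below 0.12 rad and linear speed of carrier below 0.06 m/s and value of joint swing between -0.12 and 0.12 rad and velocity of joint swing between -0.6 and 0.6 rad/s); the robot touches nothing.
It fails at once if the hook is struck or pressed with more than 8 N by the carrier or the robot (contact force between any of carrier, the arm, the fingers and swing above 8 N).
It fails at once if the carrier is tipped more than 0.12 rad (angle between carrier's own z axis and vertical above 0.12 rad).
It fails at once if the carrier, let go above the table, drops or swings faster than 0.2 m/s (contact force between the fingers and carrier below 0.01 N and distance of carrier from where it was at the start of the episode above 0.05 m and linear speed of carrier above 0.2 m/s).
It fails at once if a bystander is moved more than 20 mm (distance of any of tile_loose, tile_low, tile_high, gun, rule, pencil, mallet, brush_cup from where it was at the start of the episode above 0.02 m).
It also fails if it takes over 69 s, if anything falls off the work surface, if the arm or the gripper's body presses on something with over 40 N, if the wrist force passes 120 N, or if a joint passes its speed limit or range.

## Working session

There is one attempt and no reset: what is moved stays moved. The work goes in short steps, Python scripts to look and compute and a tool call to move; the robot and the scene stay as the last step left them, time stands still between calls to the robot, and variables do not carry over. Pictures are saved under pics/ and viewed, at most 14 in all, crops included, and the job is handed in when it is done.

Besides the shell and the picture viewer there is one more tool, called after "Request:" as a command line: name --argument value ..., lists and objects as JSON in quotes. apply_moves: Moves the arm, as the interface text tells. Its arguments: {"type":"object","properties":{"targets":{"type":"array","items":{"type":"object","properties":{"dp":{"type":"array","items":{"type":"number"}},"yaw":{"type":"number"}}}},"grip":{"type":"number"},"squeeze":{"type":"number"}},"required":["targets"]}

```bash
mkdir -p pics; ls; python3 - <<'E'
from plant import get_state,cams,r
import cv2,numpy as np
for n in ("side","top"):
    c=cams.capture(n); cv2.imwrite(f"pics/{n}0.png",cv2.resize(c["image"][:,:,::-1],(784,588)))
    np.savez(f"{n}0.npz",**c)
    print(n,c["fx"],c["fy"],c["cx"],c["cy"],c["R"],c["t"])
print(get_state())
E
```

```text
pics
side 384.28550862828445 384.28550862828445 283.8591102457898 207.05168757597795 [[-0.97091777 -0.23921607  0.00971368]
 [-0.16984753  0.65963889 -0.73213957]
 [ 0.16873203 -0.71249716 -0.68108538]] [0.58073568 0.25095963 1.0877707 ]
top 508.55911725739975 508.55911725739975 279.4154759178101 203.20842868858406 [[-1.79574570e-03 -9.99881632e-01  1.52806034e-02]
 [-9.86451048e-01 -7.35519385e-04 -1.64054225e-01]
 [ 1.64046046e-01 -1.53681669e-02 -9.86332963e-01]] [-0.01602833  0.59152376  1.67378469]
{'time_s': 0.1, 'joints': array([-4.72033939e+01,  2.05873399e+01,  6.40957193e-01, -1.64040942e-02,
       -7.01344832e+01, -1.65052428e+01]), 'qd': array([-0.07343562, -0.17353653,  0.17202631,  0.09146973, -0.00721112,
        0.07773129]), 'joint_torque': array([-1.08734392e-03, -5.84158301e+01,  2.93753278e+01,  7.01552019e+00,
        1.02058821e-02, -8.90263027e-05]), 'tcp_pos': array([ 0.29877589, -0.60485464,  0.24773513]), 'eef_rot': array([ 1.79918085e+02, -8.18980124e-03, -1.53714216e+02]), 'contact_force': array([ 0.02117597, -0.58000589, -0.43194485]), 'moment': array([-0.05762505,  0.02062066,  0.01802763]), 'gripper_force': 0.0, 'gripper_width': 0.08762454306551518}
```

View pics/side0.png

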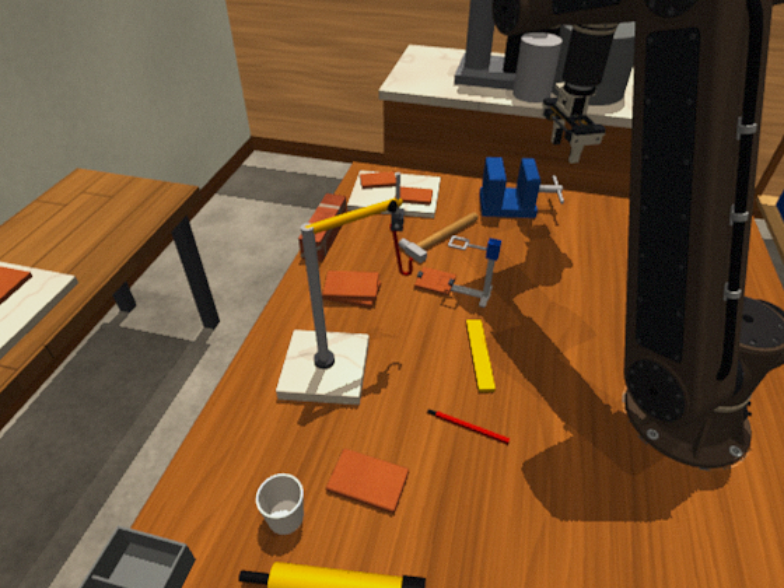

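View pics/top0.png

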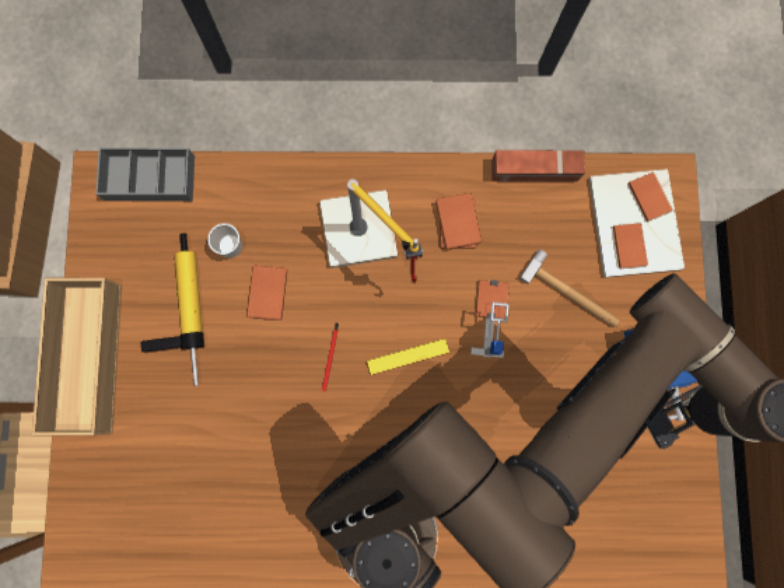

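The side view shows the hook at (405,240), beam end at (393,205) and the carrier with its blue grip at (494,248) and eye at (458,242). In the top view the grip is at (496,348), the eye front bar at about (499,306), and the beam end at about (413,246). I'll enlarge both.

```bash
python3 - <<'E'
import cv2,numpy as np
a=dict(np.load("top0.npz"));b=dict(np.load("side0.npz"))
# crops: top rows160-265, cols 240-380 ; side rows 130-230, cols 270-370
A=cv2.resize(a["image"][160:265,240:380,::-1],None,fx=5,fy=5,interpolation=cv2.INTER_CUBIC)
B=cv2.resize(b["image"][130:230,265:365,::-1],None,fx=6,fy=6,interpolation=cv2.INTER_CUBIC)
cv2.imwrite("pics/topc.png",A);cv2.imwrite("pics/sidec.png",B)
def world(c,m):
    v,u=np.nonzero(m&(c["range_z"]>0));z=c["range_z"][v,u]
    P=np.stack([(u-c["cx"])/c["fx"]*z,(v-c["cy"])/c["fy"]*z,z],1)
    return (P-c["t"])@c["R"],u,v
for n,c,sl in(("top",a,(160,265,240,380)),("side",b,(130,230,265,365))):
    h=cv2.cvtColor(c["image"],cv2.COLOR_RGB2HSV).astype(int)
    w=np.zeros(h.shape[:2],bool);w[sl[0]:sl[1],sl[2]:sl[3]]=1
    for col,lo,hi,zmin,zmax in(("blue",105,130,.1,.2),("yellow",20,32,.33,.42)):
        m=w&(h[...,0]>=lo)&(h[...,0]<=hi)&(h[...,1]>120)&(h[...,2]>50)
        P,u,v=world(c,m);k=(P[:,2]>zmin)&(P[:,2]<zmax);P=P[k]
        if len(P): print(n,col,len(P),P.mean(0).round(4),P.min(0).round(4),P.max(0).round(4),np.linalg.svd(P[:,:2]-P[:,:2].mean(0),full_matrices=False)[2][0])
    if n=="top": 
        P,u,v=world(c,w); k=(P[:,2]>.13)&(P[:,2]<.16)
        for p in np.c_[u,v,P.round(3)][k][::2]:print(p, end=" ")
E
```

```text
top blue 71 [ 0.4304 -0.2475  0.168 ] [ 0.4178 -0.259   0.1316] [ 0.4441 -0.238   0.1796] [-0.96809265  0.25059254]
top yellow 129 [ 0.6346 -0.0335  0.3801] [ 0.6039 -0.0627  0.3732] [ 0.6593 -0.002   0.3945] [-0.71570799 -0.69839966]
[ 3.51e+02  2.16e+02  5.34e-01 -2.42e-01  1.51e-01] [ 3.53e+02  2.16e+02  5.34e-01 -2.49e-01  1.47e-01] [ 3.55e+02  2.16e+02  5.33e-01 -2.55e-01  1.52e-01] [ 3.52e+02  2.17e+02  5.31e-01 -2.46e-01  1.44e-01] [ 3.54e+02  2.17e+02  5.31e-01 -2.52e-01  1.46e-01] [ 3.56e+02  2.17e+02  5.30e-01 -2.58e-01  1.51e-01] [ 3.58e+02  2.17e+02  5.31e-01 -2.66e-01  1.44e-01] [ 3.60e+02  2.17e+02  5.31e-01 -2.71e-01  1.49e-01] [ 3.62e+02  2.17e+02  5.32e-01 -2.79e-01  1.42e-01] [ 3.52e+02  2.18e+02  5.27e-01 -2.45e-01  1.51e-01] [ 3.56e+02  2.18e+02  5.27e-01 -2.58e-01  1.53e-01] [ 3.58e+02  2.18e+02  5.27e-01 -2.64e-01  1.53e-01] [ 3.60e+02  2.18e+02  5.28e-01 -2.71e-01  1.47e-01] [ 3.62e+02  2.18e+02  5.27e-01 -2.77e-01  1.51e-01] [ 3.51e+02  2.19e+02  5.24e-01 -2.42e-01  1.51e-01] [ 3.61e+02  2.19e+02  5.24e-01 -2.74e-01  1.47e-01] [ 3.63e+02  2.19e+02  5.24e-01 -2
[... 2466 characters left out ...]
.52e+02  2.45e+02  4.41e-01 -2.42e-01  1.60e-01] [ 3.51e+02  2.47e+02  4.36e-01 -2.41e-01  1.43e-01] [ 3.50e+02  2.49e+02  4.30e-01 -2.39e-01  1.32e-01] [ 3.50e+02  2.50e+02  4.27e-01 -2.39e-01  1.32e-01] [ 3.50e+02  2.51e+02  4.24e-01 -2.39e-01  1.36e-01] [ 3.51e+02  2.52e+02  4.19e-01 -2.40e-01  1.50e-01] [ 3.53e+02  2.53e+02  4.17e-01 -2.47e-01  1.42e-01] [ 3.55e+02  2.53e+02  4.17e-01 -2.53e-01  1.46e-01] [ 3.57e+02  2.53e+02  4.16e-01 -2.58e-01  1.51e-01] side blue 173 [ 0.4417 -0.3529  0.1416] [ 0.4211 -0.5906  0.1   ] [ 0.482  -0.2293  0.1737] [-0.06479567  0.99789855]
side yellow 106 [ 0.6346 -0.0259  0.3776] [ 0.6079 -0.0541  0.3691] [ 0.6535 -0.0049  0.3823] [0.69384933 0.7201202 ]
```

View pics/topc.png

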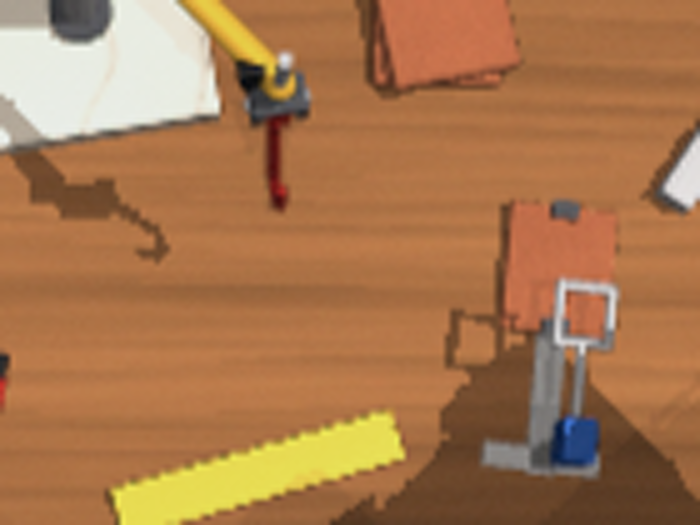

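View pics/sidec.png

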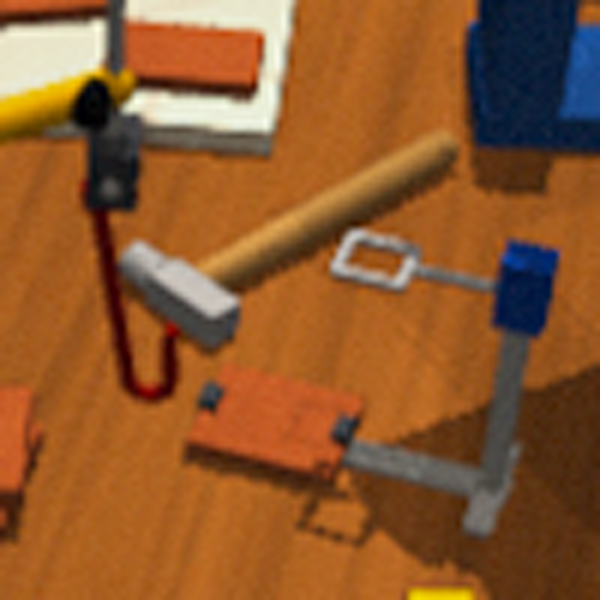

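The top crop shows the yellow arm's end and stem at about (284,85), i.e. raw (297,177). The carrier eye spans crop (556–615, 283–347) and the grip top is at (578,440). In the side crop the stem meets the arm at about (117,78), and the hook bowl is at (150,395).

```bash
cat > h.py <<'E'
import cv2,numpy as np
def ray(c,u,v,z):
    d=c["R"].T@np.array([(u-c["cx"])/c["fx"],(v-c["cy"])/c["fy"],1]); o=-c["R"].T@c["t"]
    return o+d*(z-o[2])/d[2]
def px(c,X):
    q=c["R"]@np.asarray(X)+c["t"]; return c["fx"]*q[0]/q[2]+c["cx"],c["fy"]*q[1]/q[2]+c["cy"]
def world(c,m):
    v,u=np.nonzero(m&(c["range_z"]>0));z=c["range_z"][v,u]
    P=np.stack([(u-c["cx"])/c["fx"]*z,(v-c["cy"])/c["fy"]*z,z],1)
    return (P-c["t"])@c["R"],u,v
E
python3 - <<'E'
from h import *
a=dict(np.load("top0.npz"));b=dict(np.load("side0.npz"))
print("beam end top",ray(a,297,177,.372),"side",ray(b,265+117/6,130+78/6,.372))
h=cv2.cvtColor(a["image"],cv2.COLOR_RGB2HSV).astype(int)
def rect(m,z0,z1,n):
    m=cv2.morphologyEx(m.astype(np.uint8),cv2.MORPH_OPEN,np.ones((3,3)))>0
    v,u=np.nonzero(m); P=np.array([ray(a,x,y,(z0+z1)/2)[:2] for x,y in zip(u,v)])
    print(n,len(P),cv2.minAreaRect((P*1000).astype(np.float32)))
w=np.zeros(h.shape[:2],bool);w[130:195,220:290]=1
rect(w&(h[...,1]<60)&(h[...,2]>170),.0,.03,"foot")
P,u,v=world(a,w&(h[...,1]<60)&(h[...,2]>170));print("foot z",np.median(P[:,2]))
w[:]=0;w[198:240,338:366]=1
rect(w&(h[...,0]<9)&(h[...,1]>130)&(h[...,2]>150),.016,.016,"tile")
# red hook pixels
for n,c,s in(("top",a,(180,206,285,305)),("side",b,(155,200,275,300))):
    h=cv2.cvtColor(c["image"],cv2.COLOR_RGB2HSV).astype(int);w=np.zeros(h.shape[:2],bool);w[s[0]:s[1],s[2]:s[3]]=1
    P,u,v=world(c,w&((h[...,0]<4)|(h[...,0]>175))&(h[...,1]>190)&(h[...,2]<200));k=P[:,2]>.12
    print(n);print(np.c_[u,v,P.round(3)][k][::4])
# post axis: gray pixels above foot
w=np.zeros(h.shape[:2],bool);w[120:170,245:265]=1
P,u,v=world(a,w);k=(P[:,2]>.1)&(P[:,2]<.4);Q=P[k]
for z in(.1,.2,.3,.36):
    q=Q[abs(Q[:,2]-z)<.03]; 
    if len(q):print(z,q.mean(0),len(q))
E
```

```text
beam end top [ 0.6113889  -0.06013666  0.372     ] side [ 0.61413049 -0.05665487  0.372     ]
foot 1717 ((742.1341552734375, 65.90908813476562), (170.29315185546875, 169.2980499267578), 9.407106399536133)
foot z 0.029813616702273057Traceback (most recent call last):
  File "<stdin>", line 13, in <module>
  File "<stdin>", line 8, in rect
cv2.error: OpenCV(4.12.0) /io/opencv/modules/imgproc/src/convhull.cpp:143: error: (-215:Assertion failed) total >= 0 && (depth == CV_32F || depth == CV_32S) in function 'convexHull'
```

Request:
apply_moves --targets '[{"dp": [0.01,0.027,0],"yaw": -2.5},{"dp": [0.02,0.054,0],"yaw": -5},{"dp": [0.032,0.085,0],"yaw": -8},{"dp": [0.043,0.116,0],"yaw": -11},{"dp": [0.054,0.147,0],"yaw": -13},{"dp": [0.066,0.178,0],"yaw": -16},{"dp": [0.077,0.209,0],"yaw": -19},{"dp": [0.088,0.24,0],"yaw": -22},{"dp": [0.1,0.27,0],"yaw": -25},{"dp": [0.111,0.3,0],"yaw": -28},{"dp": [0.121,0.327,0],"yaw": -30},{"dp": [0.127,0.344,0],"yaw": -31.5},{"dp": [0.131,0.353,0],"yaw": -32},{"dp": [0.132,0.356,-0.01],"yaw": -32},{"dp": [0.132,0.356,-0.02],"yaw": -32},{"dp": [0.132,0.356,-0.02],"yaw": -32}]' --grip -1 --squeeze 55

```text
time_s: 1.43
tcp_pos: [0.4293, -0.2489, 0.2257]
eef_rot: [179.9, -0.2, 174.3]
contact_force: [-0.9, 0.2, -0.8]
gripper_width: 0.0874
gripper_force: 0.0
```

Request:
apply_moves --targets '[{"dp": [0.001,0,-0.012]},{"dp": [0.001,0,-0.03]},{"dp": [0.001,0,-0.048]},{"dp": [0.001,0,-0.062]},{"dp": [0.001,0,-0.07]},{"dp": [0.001,0,-0.074]},{"dp": [0.001,0,-0.074]},{"dp": [0.001,0,-0.074]}]'

```text
$.targets[0]: bad value
```

```bash
python3 - <<'E'
from plant import get_state,cams
from h import *
c=cams.capture("side");np.savez("side1.npz",**c)
s=get_state();print(s["tcp_pos"],s["contact_force"])
u,v=[int(i) for i in px(c,[.4305,-.2485,.15])];print(u,v)
cv2.imwrite("pics/s1.png",cv2.resize(c["image"][v-50:v+50,u-90:u+40,::-1],None,fx=6,fy=6,interpolation=cv2.INTER_CUBIC))
E
```

```text
[ 0.42961871 -0.24937068  0.22665654] [-0.03288865 -0.12862869  0.12928138]
353 177
```

View pics/s1.png

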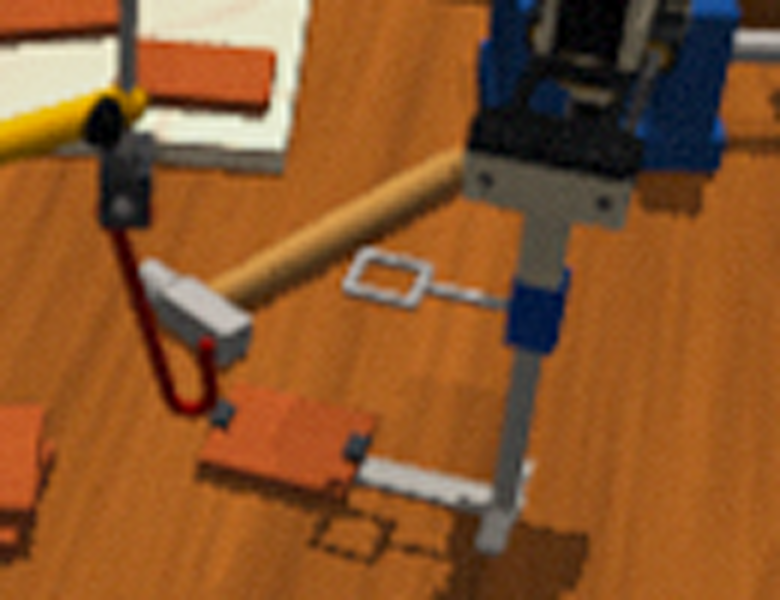

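The arm has not descended because the call was refused: every row needs a yaw. The picture shows the gripper above the grip, with the blue block at (540,315) and the near finger in line with it.

Request:
apply_moves --targets '[{"dp": [0.001,0.001,-0.012],"yaw": 0},{"dp": [0.001,0.001,-0.03],"yaw": 0},{"dp": [0.001,0.001,-0.048],"yaw": 0},{"dp": [0.001,0.001,-0.062],"yaw": 0},{"dp": [0.001,0.001,-0.07],"yaw": 0},{"dp": [0.001,0.001,-0.075],"yaw": 0},{"dp": [0.001,0.001,-0.075],"yaw": 0},{"dp": [0.001,0.001,-0.075],"yaw": 0}]'

```text
time_s: 2.15
tcp_pos: [0.4321, -0.2486, 0.1539]
eef_rot: [-180.0, 0.0, 174.3]
contact_force: [0.7, -0.6, -0.2]
gripper_width: 0.0876
gripper_force: 0.0
```

Request:
apply_moves --targets '[{"dp": [0,0,0],"yaw": 0},{"dp": [0,0,0],"yaw": 0},{"dp": [0,0,0],"yaw": 0},{"dp": [0,0,0],"yaw": 0},{"dp": [0,0,0],"yaw": 0},{"dp": [0,0,0],"yaw": 0},{"dp": [0,0,0],"yaw": 0},{"dp": [0,0,0],"yaw": 0},{"dp": [0,0,0],"yaw": 0},{"dp": [0,0,0],"yaw": 0},{"dp": [0,0,0],"yaw": 0},{"dp": [0,0,0],"yaw": 0}]' --grip 1 --squeeze 55

```text
time_s: 3.15
tcp_pos: [0.4319, -0.2482, 0.1535]
eef_rot: [180.0, -0.0, 174.3]
contact_force: [1.0, -0.1, 0.5]
gripper_width: 0.0218
gripper_force: 54.9
```

Request:
apply_moves --targets '[{"dp": [0,0,0.003],"yaw": 0},{"dp": [0,0,0.01],"yaw": 0},{"dp": [0,0,0.02],"yaw": 0},{"dp": [0,0,0.031],"yaw": 0},{"dp": [0,0,0.042],"yaw": 0},{"dp": [0,0,0.053],"yaw": 0},{"dp": [0,0,0.064],"yaw": 0},{"dp": [0,0.003,0.075],"yaw": 0},{"dp": [0,0.009,0.086],"yaw": 1},{"dp": [0.001,0.018,0.097],"yaw": 2},{"dp": [0.002,0.03,0.108],"yaw": 3},{"dp": [0.003,0.043,0.118],"yaw": 4.5},{"dp": [0.004,0.056,0.125],"yaw": 6},{"dp": [0.005,0.069,0.13],"yaw": 7.5},{"dp": [0.006,0.082,0.132],"yaw": 9},{"dp": [0.007,0.094,0.132],"yaw": 10.5},{"dp": [0.008,0.105,0.132],"yaw": 12},{"dp": [0.008,0.114,0.132],"yaw": 13.5},{"dp": [0.008,0.12,0.132],"yaw": 14.5},{"dp": [0.008,0.122,0.132],"yaw": 15.2}]'

```text
time_s: 4.82
tcp_pos: [0.4398, -0.1256, 0.2861]
eef_rot: [180.0, 0.0, -170.4]
contact_force: [0.7, -0.6, -1.8]
gripper_width: 0.0216
gripper_force: 54.9
```

```bash
cat >> h.py <<'E'
B=np.array([.6125,-.058,.372]);YAW=np.radians(9.5)
ex=np.array([np.cos(YAW),np.sin(YAW),0]);ey=np.array([-np.sin(YAW),np.cos(YAW),0])
def plane(c,u,v,yb=0.):
    u=np.asarray(u,float);v=np.asarray(v,float)
    d=np.stack([(u-c["cx"])/c["fx"],(v-c["cy"])/c["fy"],np.ones_like(u)],-1)@c["R"]; o=-c["R"].T@c["t"]
    s=(yb-(o-B)@ey)/(d@ey); P=o+d*s[...,None]-B
    return np.stack([P@ex,P[...,2]],-1)*1000
def red(c):
    h=cv2.cvtColor(c["image"],cv2.COLOR_RGB2HSV).astype(int);w=np.zeros(h.shape[:2],bool);w[150:205,270:315]=1
    v,u=np.nonzero(w&((h[...,0]<5)|(h[...,0]>174))&(h[...,1]>190)&(h[...,2]>50)&(h[...,2]<215))
    q=plane(c,u,v);d=c["range_z"][v,u]
    o=-c["R"].T@c["t"]
    X=B+np.outer(q[:,0]/1000,ex)+np.outer(q[:,1]/1000,[0,0,1]);zz=X@c["R"][2]+c["t"][2]
    k=(abs(d-zz)<.06)&(abs(q[:,0])<75); return q[k],u[k],v[k]
E
python3 - <<'E'
from plant import get_state,cams
from h import *
import pickle
S=[]
for i in range(9):
    t=get_state()["time_s"];c=cams.capture("side");S.append((t,c))
t=get_state()["time_s"];S.append((t,cams.capture("top")))
pickle.dump(S,open("S.pkl","wb"))
for t,c in S[:-1]:
    q,u,v=red(c); k=(q[:,1]<-75)&(q[:,1]>-125)
    # shank: for each row take the largest-x cluster
    pts=[]
    for r in np.unique(v):
        m=v==r; x=q[m]; 
        if -125<x[:,1].mean()<-70: 
            xm=x[:,0].max(); s=x[x[:,0]>xm-9]; pts.append(s.mean(0))
    pts=np.array(pts); f=np.polyfit(pts[:,1],pts[:,0],1)
    print(round(t,3),len(q),"slope",round(f[0],3),"x@-95",round(np.polyval(f,-95),1),"zero-x(10) at",round((10-f[1])/f[0],1),"zmin",q[:,1].min().round(1),"x range",q[:,0].min().round(),q[:,0].max().round())
c=S[4][1];u,v=[int(i) for i in px(c,B)]
A=cv2.resize(c["image"][v-15:v+75,u-40:u+70,::-1],None,fx=6,fy=6,interpolation=cv2.INTER_CUBIC);print(u-40,v-15)
for k in(0,-50,-100,-150):
    p=px(c,B+[0,0,k/1000]);cv2.circle(A,(int((p[0]-u+40+.5)*6),int((p[1]-v+15+.5)*6)),3,(0,255,0),-1)
cv2.imwrite("pics/s2.png",A)
E
```

```text
4.817 81 slope -0.139 x@-95 21.0 zero-x(10) at -15.8 zmin -178.3 x range 2.0 30.0
4.867 81 slope -0.069 x@-95 18.5 zero-x(10) at 27.2 zmin -178.1 x range -1.0 27.0
4.917 72 slope 0.026 x@-95 15.0 zero-x(10) at -287.8 zmin -180.6 x range -10.0 19.0
4.967 75 slope 0.094 x@-95 9.4 zero-x(10) at -88.5 zmin -180.0 x range -21.0 16.0
5.017 68 slope 0.205 x@-95 4.8 zero-x(10) at -69.7 zmin -178.6 x range -30.0 11.0
5.067 71 slope 0.246 x@-95 1.3 zero-x(10) at -59.7 zmin -174.9 x range -38.0 8.0
5.117 74 slope 0.302 x@-95 0.8 zero-x(10) at -64.5 zmin -174.6 x range -38.0 8.0
5.167 75 slope 0.23 x@-95 2.0 zero-x(10) at -60.2 zmin -175.1 x range -36.0 11.0
5.217 71 slope 0.186 x@-95 5.4 zero-x(10) at -70.3 zmin -179.1 x range -27.0 11.0
245 127
```

View pics/s2.png

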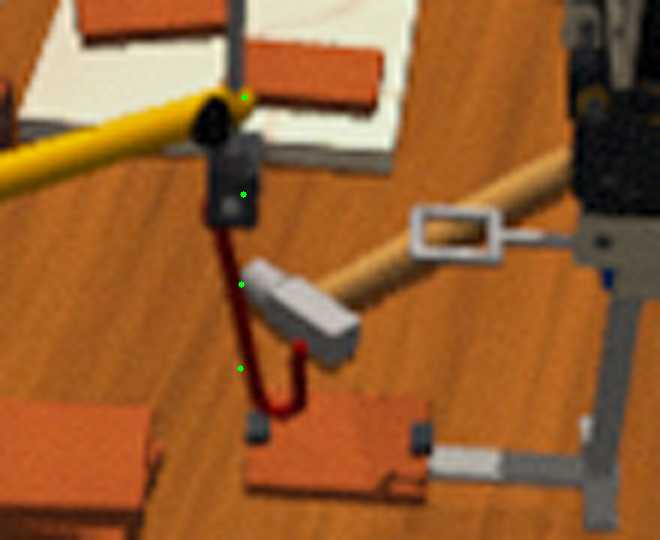

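The crop shows the hook swung out, with its tip at (300,345) and bowl at (280,410). The eye is level at (455,235) and the projected beam centre line passes within about 3 mm of the clevis.

```bash
cat >> h.py <<'E'
from scipy.optimize import curve_fit
def bowlx(c):
    q,u,v=red(c); b=q[q[:,1]<-140]; return (b[:,0].min()+b[:,0].max())/2, b.mean(0)[0]
def fit(T,X,w=None):
    f=lambda t,x0,A,ph,w:x0+A*np.cos(w*(t-T[0])-ph)
    best=None
    for p in(0,2,4):
        try:
            r,_=curve_fit(f,T,X,p0=[3,30,p,9],bounds=([-15,5,-7,8],[20,60,7,10]));e=np.std(f(T,*r)-X)
            if best is None or e<best[1]:best=(r,e)
        except Exception as e:print(e)
    r,e=best; tm=T[0]+r[2]/r[3]; return r,e,tm,2*np.pi/r[3]
E
python3 - <<'E'
from h import *;import pickle
S=pickle.load(open("S.pkl","rb"));T=np.array([s[0] for s in S[:-1]])
X=np.array([bowlx(c) for t,c in S[:-1]]);print(X.round(1).tolist())
for i in(0,1):print(fit(T,X[:,i]))
c=S[-1][1]; u,v=[int(i) for i in px(c,B)]
A=cv2.resize(c["image"][v-20:v+60,u-40:u+70,::-1],None,fx=6,fy=6,interpolation=cv2.INTER_CUBIC)
def dot(P,col):
    p=px(c,P);cv2.circle(A,(int((p[0]-u+40+.5)*6),int((p[1]-v+20+.5)*6)),3,col,-1)
for k in(9,-60): dot(B+[0,0,k/1000],(0,255,0))
dot(B-.03*ex+[0,0,-.134],(0,255,0))
yc=np.radians(9.6);tc=np.array([.4398,-.1256,.2861])
eye=tc+.1*np.array([np.cos(yc),np.sin(yc),0])+[0,0,-.0085];dot(eye,(255,0,255));print("eye",eye)
cv2.imwrite("pics/t2.png",A)
E
```

```text
[[15.9, 18.5], [13.1, 13.9], [3.1, 4.8], [-8.0, -7.2], [-16.9, -19.8], [-23.8, -24.5], [-25.4, -27.3], [-22.5, -25.3], [-14.1, -15.6]]
(array([-4.19905394, 21.45212465,  6.06341287, 10.        ]), np.float64(0.5458433561762476), np.float64(5.423041287171731), np.float64(0.6283185307179587))
(array([-4.32703116, 23.58105093,  6.08513489, 10.        ]), np.float64(0.8003491380066518), np.float64(5.425213488593149), np.float64(0.6283185307179587))
eye [ 0.5383996  -0.10892313  0.2776    ]
```

View pics/t2.png

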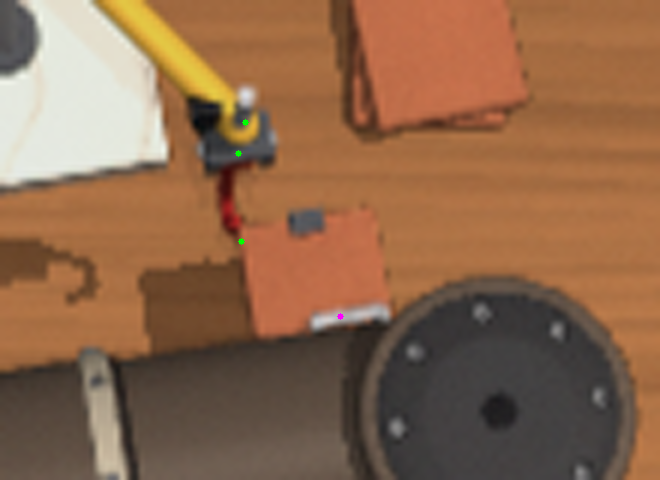

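The top crop shows the eye front bar spanning (313–388, 325–312), so its centre is about 13 px to the right of my predicted dot. The hook is 6–9 px to the left of the assumed plane. I'll work out both offsets and capture more of the swing.

```bash
python3 - <<'E'
from plant import get_state,cams
from h import *;import pickle
S=pickle.load(open("S.pkl","rb"));c=S[-1][1];u,v=[int(i) for i in px(c,B)]
print("eye top",ray(c,u-40-.5+352/6,v-20-.5+318/6,.2776))
s=S[4][1];print("eye side",ray(s,245-.5+416/6,127-.5+232/6,.2776))
print("clevis top ctr",[ray(c,u-40-.5+240/6,v-20-.5+145/6,z) for z in(.36,.345)], "tip/shank",)
# hook y from range in top image
h=cv2.cvtColor(c["image"],cv2.COLOR_RGB2HSV).astype(int);w=np.zeros(h.shape[:2],bool);w[v+5:v+22,u-6:u+4]=1
P,uu,vv=world(c,w&((h[...,0]<5)|(h[...,0]>174))&(h[...,1]>170)&(h[...,2]<200))
k=P[:,2]>.15; Q=P[k]-B; print(np.c_[Q@ex,Q@ey,Q[:,2]].round(3))
n=[]
for i in range(10):
    t=get_state()["time_s"];k=cams.capture("side");n.append((t,k))
S2=S[:-1]+n;pickle.dump(S2,open("S2.pkl","wb"))
T=np.array([x[0] for x in S2]);X=np.array([bowlx(x[1])[0] for x in S2]);print(np.c_[T,X].round(2).tolist())
f=lambda t,x0,A,ph,w:x0+A*np.cos(w*(t-T[0])-ph)
for w0 in(8,9,10):
    r,_=curve_fit(f,T,X,p0=[-4,22,-.2,w0]);print(r,2*np.pi/r[3],np.std(f(T,*r)-X),"tmax+x",T[0]+r[2]/r[3])
E
```

```text
eye top [ 0.5378507  -0.11457956  0.2776    ]
eye side [ 0.54202499 -0.10924408  0.2776    ]
clevis top ctr [array([ 0.60641155, -0.05650424,  0.36      ]), array([ 0.60962625, -0.05722427,  0.345     ])] tip/shank
[[-0.008  0.008 -0.059]
 [-0.009  0.005 -0.053]
 [ 0.002  0.004 -0.121]
 [ 0.001  0.001 -0.118]
 [-0.     0.004 -0.129]
 [-0.     0.003 -0.142]
 [-0.002  0.003 -0.151]
 [-0.004  0.003 -0.157]
 [-0.003 -0.    -0.163]
 [-0.005  0.003 -0.167]
 [-0.005 -0.    -0.17 ]
 [-0.007  0.003 -0.172]
 [-0.009  0.001 -0.163]
 [-0.011  0.004 -0.168]
 [-0.019  0.004 -0.128]
 [-0.018  0.    -0.135]
 [-0.015  0.005 -0.162]
 [-0.021  0.004 -0.134]
 [-0.021  0.001 -0.134]]
[[4.82, 15.95], [4.87, 13.06], [4.92, 3.15], [4.97, -8.05], [5.02, -16.91], [5.07, -23.82], [5.12, -25.35], [5.17, -22.53], [5.22, -14.06], [5.32, 5.94], [5.37, 13.1], [5.42, 15.95], [5.47, 14.51], [5.52, 7.42], [5.57, -2.47], [5.62, -11.23], [5.67, -19.65], [5.72, -23.95], [5.77, -23.89]]
[-4.34465124 20.79613485 -0.20281013 10.03145671] 0.6263482449502622 0.603821146121428 tmax+x 4.796482584829272
[-4.34465101 20.7961349  -0.20281017 10.0314567 ] 0.6263482456456303 0.6038211461213747 tmax+x 4.796482580096894
[-4.34465139 20.79613507 -0.20281025 10.03145633] 0.6263482688027058 0.6038211461229553 tmax+x 4.7964825712906665
```

Request:
apply_moves --targets '[{"dp": [0,0.005,-0.001],"yaw": 0},{"dp": [0,0.012,-0.003],"yaw": 0},{"dp": [0.002,0.021,-0.005],"yaw": 0},{"dp": [0.006,0.03,-0.007],"yaw": 0},{"dp": [0.011,0.038,-0.008],"yaw": 0},{"dp": [0.017,0.044,-0.009],"yaw": 0},{"dp": [0.023,0.048,-0.0095],"yaw": 0},{"dp": [0.028,0.05,-0.0095],"yaw": 0},{"dp": [0.032,0.051,-0.0095],"yaw": 0},{"dp": [0.034,0.051,-0.0095],"yaw": 0},{"dp": [0.035,0.051,-0.0095],"yaw": 0},{"dp": [0.035,0.051,-0.0095],"yaw": 0}]'

```text
time_s: 6.82
tcp_pos: [0.475, -0.0755, 0.2759]
eef_rot: [-180.0, -0.0, -170.5]
contact_force: [0.3, -0.5, -2.5]
gripper_width: 0.0216
gripper_force: 54.9
```

```bash
python3 - <<'E'
from plant import get_state,cams
from h import *;import pickle
n=[]
s0=get_state();print(s0["tcp_pos"],s0["contact_force"])
tc=cams.capture("top")
for i in range(12):
    t=get_state()["time_s"];n.append((t,cams.capture("side")))
pickle.dump((tc,n),open("S3.pkl","wb"))
T=np.array([x[0] for x in n]);X=np.array([bowlx(x[1])[0] for x in n]);print(np.c_[T,X].round(2).tolist())
f=lambda t,x0,A,ph,w:x0+A*np.cos(w*(t-T[0])-ph)
for p0 in (0,2,4):
    try:
        r,_=curve_fit(f,T,X,p0=[-4,20,p0,10]);print(r,2*np.pi/r[3],np.std(f(T,*r)-X),"tmax+x",T[0]+r[2]/r[3])
    except Exception as e:print(e)
print(get_state()["time_s"])
def crop(c,x0,x1,y0,y1,k):
    u,v=[int(i) for i in px(c,B)];return cv2.resize(c["image"][v+y0:v+y1,u+x0:u+x1,::-1],None,fx=k,fy=k,interpolation=cv2.INTER_CUBIC),u+x0,v+y0
a,u0,v0=crop(tc,-25,25,-15,45,8);b,u1,v1=crop(n[-1][1],-25,25,-5,55,8)
print(u0,v0,u1,v1)
cv2.imwrite("pics/m.png",np.hstack([a,b]))
E
```

```text
[ 0.47503007 -0.07545779  0.27593034] [ 0.34306135 -0.50711285 -2.46882641]
[[6.87, -11.23], [6.92, -19.71], [6.97, -23.89], [7.02, -22.53], [7.07, -16.83], [7.12, -8.15], [7.17, 0.37], [7.22, 10.23], [7.27, 14.51], [7.32, 13.1], [7.37, 10.23], [7.42, 0.34]]
[ -4.48545904 -19.320529     1.1966443   10.24640752] 0.6132086091565387 0.5915345424711977 tmax+x 6.983486716927986
[ -4.48545904 -19.32052904   1.19664431  10.24640757] 0.6132086065329242 0.5915345424711869 tmax+x 6.9834867178024425
[-4.48545903 19.32052904  4.33823696 10.24640758] 0.6132086061558528 0.5915345424711874 tmax+x 7.290091021011882
7.4667
271 161 260 137
```

View pics/m.png

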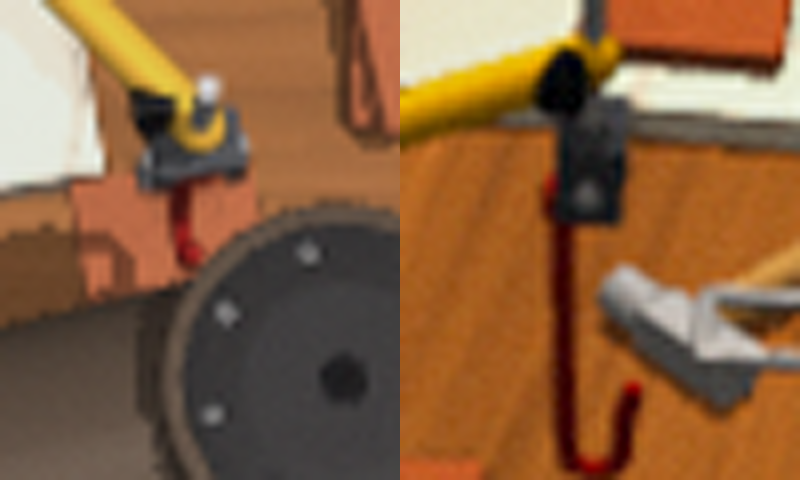

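The left panel (top view) shows the arm hiding the eye. In the right panel (side view) the eye's front bar is at (708,320), the shank at (563,300) and the bowl bottom at (595,468), well clear of the eye.

```bash
python3 - <<'E'
from h import *;import pickle
tc,n=pickle.load(open("S3.pkl","rb"));c=n[-1][1]
p=lambda x,y:(260+(x-400)/8-.5,137+y/8-.5)
for yb in(0,.003): print([plane(c,*[np.array([k]) for k in p(*q)],yb).round(1).tolist() for q in((708,320),(705,300),(563,300),(565,240),(565,400),(595,470),(632,385))])
print(ray(c,*p(708,320),.2674))
# top: shank / clevis left/right
q=lambda x,y:(271+x/8-.5,161+y/8-.5)
for X,z in(((192,168),.345),((208,88),.40),((180,205),.30),((188,255),.24)):
    P=ray(tc,*q(*X),z)-B;print(X,(P@ex).round(4),(P@ey).round(4))
E
```

```text
[[[-36.2, -106.7]], [[-34.9, -98.1]], [[13.5, -101.4]], [[12.9, -75.9]], [[12.6, -145.8]], [[1.8, -177.6]], [[-10.8, -137.3]]]
[[[-36.3, -104.3]], [[-35.0, -95.8]], [[13.2, -99.1]], [[12.6, -73.7]], [[12.4, -143.3]], [[1.6, -174.9]], [[-10.9, -134.8]]]
[ 0.57627183 -0.06142524  0.2674    ]
(192, 168) -0.0074 0.0049
(208, 88) 0.008 -0.0008
(180, 205) -0.0112 0.008
(188, 255) -0.0192 0.0038
```

Request:
apply_moves --targets '[{"dp": [0.001,0,0],"yaw": 0},{"dp": [0.003,0.001,0],"yaw": 0},{"dp": [0.006,0.001,0],"yaw": 0},{"dp": [0.009,0.002,0],"yaw": 0},{"dp": [0.012,0.003,0],"yaw": 0},{"dp": [0.015,0.003,0],"yaw": 0},{"dp": [0.017,0.004,0],"yaw": 0},{"dp": [0.0185,0.0043,0],"yaw": 0},{"dp": [0.0195,0.0043,0],"yaw": 0},{"dp": [0.0195,0.0043,0],"yaw": 0},{"dp": [0.0195,0.0043,0],"yaw": 0},{"dp": [0.0195,0.0043,0],"yaw": 0},{"dp": [0.0195,0.0043,0],"yaw": 0},{"dp": [0.0195,0.0043,0],"yaw": 0},{"dp": [0.0195,0.0043,0],"yaw": 0},{"dp": [0.0195,0.0043,0],"yaw": 0},{"dp": [0.0195,0.0043,0],"yaw": 0},{"dp": [0.0195,0.0043,0],"yaw": 0},{"dp": [0.0195,0.0043,0],"yaw": 0},{"dp": [0.0195,0.0043,0],"yaw": 0}]'

```text
time_s: 9.13
tcp_pos: [0.4944, -0.0709, 0.276]
eef_rot: [180.0, 0.0, -170.5]
contact_force: [0.6, -0.4, -2.1]
gripper_width: 0.0218
gripper_force: 54.9
```

Request:
apply_moves --targets '[{"dp": [0,0,0],"yaw": 0},{"dp": [0,0,0],"yaw": 0},{"dp": [0,0,0],"yaw": 0},{"dp": [0,0,0],"yaw": 0},{"dp": [0.0079,0.0013,0],"yaw": 0},{"dp": [0.0158,0.0026,0],"yaw": 0},{"dp": [0.0232,0.0039,0],"yaw": 0},{"dp": [0.0271,0.0045,0],"yaw": 0},{"dp": [0.0291,0.0049,0],"yaw": 0},{"dp": [0.0301,0.005,0],"yaw": 0},{"dp": [0.0301,0.005,0],"yaw": 0},{"dp": [0.0301,0.005,0],"yaw": 0},{"dp": [0.0301,0.005,0],"yaw": 0}]'

```text
time_s: 10.22
tcp_pos: [0.5242, -0.066, 0.276]
eef_rot: [180.0, -0.0, -170.5]
contact_force: [-0.4, -0.5, -1.9]
gripper_width: 0.0219
gripper_force: 54.9
```

```bash
python3 - <<'E'
from plant import get_state,cams
from h import *
for i in range(5):
    s=get_state();c=cams.capture("side");q,u,v=red(c);k=q[:,1]>-130
    print(round(s["time_s"],3),bowlx(c),q[:,0].max(),s["tcp_pos"].round(4),s["contact_force"].round(2))
u,v=[int(i) for i in px(c,B)]
cv2.imwrite("pics/s4.png",cv2.resize(c["image"][v-10:v+65,u-35:u+55,::-1],None,fx=8,fy=8,interpolation=cv2.INTER_CUBIC));print(u-35,v-10)
E
```

```text
10.217 (np.float64(15.918278562911949), np.float64(18.15588251978435)) 30.08015499593161 [ 0.5242 -0.066   0.276 ] [-0.39 -0.51 -1.85]
10.267 (np.float64(15.93294668232668), np.float64(18.069039937761893)) 30.109491234761073 [ 0.5242 -0.0659  0.2761] [ 0.56  1.37 -1.89]
10.317 (np.float64(15.93294668232668), np.float64(18.513065707069675)) 30.109491234761073 [ 0.5243 -0.0659  0.2761] [-0.21  0.32 -2.18]
10.367 (np.float64(15.93294668232668), np.float64(18.126374648335354)) 30.109491234761073 [ 0.5243 -0.0659  0.2762] [-0.12  0.43 -2.  ]
10.417 (np.float64(15.93294668232668), np.float64(20.15813780948554)) 30.109491234761073 [ 0.5243 -0.0659  0.2762] [-0.51 -0.29 -1.15]
250 132
```

View pics/s4.png

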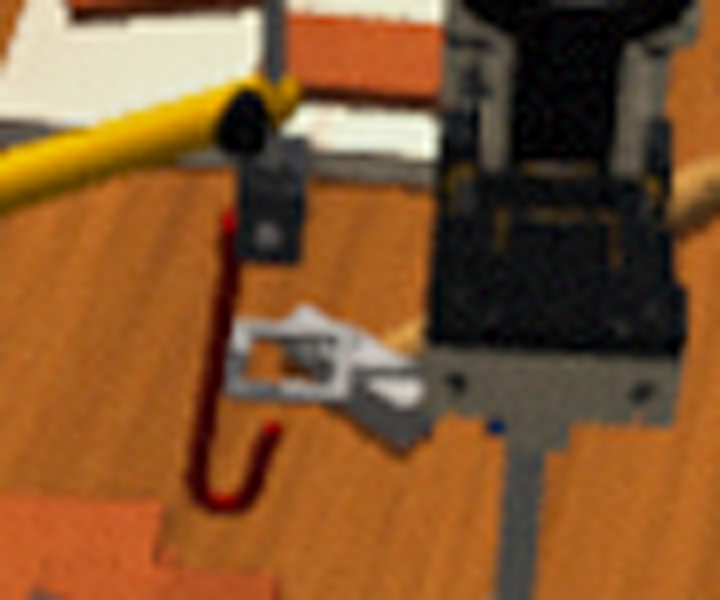

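The hook rests still against the eye's front bar at (235,360), and its tip at (275,428) is below the loop opening. I'll hold here, ease back a little, then check lateral centring.

Request:
apply_moves --targets '[{"dp": [0,0,0],"yaw": 0},{"dp": [0,0,0],"yaw": 0},{"dp": [0,0,0],"yaw": 0},{"dp": [0,0,0],"yaw": 0},{"dp": [0,0,0],"yaw": 0},{"dp": [0,0,0],"yaw": 0},{"dp": [-0.0003,0,0],"yaw": 0},{"dp": [-0.0007,0,0],"yaw": 0},{"dp": [-0.0012,0,0],"yaw": 0},{"dp": [-0.0017,0,0],"yaw": 0},{"dp": [-0.0022,0,0],"yaw": 0},{"dp": [-0.0027,0,0],"yaw": 0},{"dp": [-0.0032,0,0],"yaw": 0},{"dp": [-0.0036,0,0],"yaw": 0},{"dp": [-0.0039,0,0],"yaw": 0},{"dp": [-0.004,0,0],"yaw": 0},{"dp": [-0.004,0,0],"yaw": 0},{"dp": [-0.004,0,0],"yaw": 0},{"dp": [-0.004,0,0],"yaw": 0},{"dp": [-0.004,0,0],"yaw": 0}]'

```text
time_s: 12.13
tcp_pos: [0.5205, -0.0659, 0.2761]
eef_rot: [180.0, 0.0, -170.5]
contact_force: [-1.0, 0.2, -1.4]
gripper_width: 0.0217
gripper_force: 54.9
```

```bash
python3 - <<'E'
from plant import get_state,cams
from h import *
for i in range(3):
    s=get_state();c=cams.capture("side");q,u,v=red(c)
    print(round(s["time_s"],3),np.round(bowlx(c),1),q[:,1].min().round(1),s["tcp_pos"].round(4),s["contact_force"].round(2))
# metal pixels of front bar: compare grid; reproject model of eye on image
tc=s["tcp_pos"];yc=np.radians(s["eef_rot"][2]+180)
X=np.array([np.cos(yc),np.sin(yc),0]);Y=np.array([-np.sin(yc),np.cos(yc),0])
t=cams.capture("top")
u,v=[int(i) for i in px(c,B)];o=(u-20,v+20);A=cv2.resize(c["image"][o[1]:o[1]+50,o[0]:o[0]+40,::-1],None,fx=10,fy=10,interpolation=cv2.INTER_CUBIC)
E=tc+.1*X-[0,0,.0085]
for du,dy in((0,-16.5),(0,16.5),(-36,16.5),(-36,-16.5)):
    p=px(c,E+X*du/1000+Y*dy/1000);cv2.circle(A,(int((p[0]-o[0]+.5)*10),int((p[1]-o[1]+.5)*10)),3,(0,255,0),-1)
u,v=[int(i) for i in px(t,B)];o=(u-15,v-10);A2=cv2.resize(t["image"][o[1]:o[1]+50,o[0]:o[0]+35,::-1],None,fx=10,fy=10,interpolation=cv2.INTER_CUBIC)
for dy in(-16.5,16.5):
    p=px(t,E+Y*dy/1000);cv2.circle(A2,(int((p[0]-o[0]+.5)*10),int((p[1]-o[1]+.5)*10)),3,(0,255,0),-1)
cv2.imwrite("pics/s5.png",np.hstack([A,A2]))
E
```

```text
12.133 [10.2 11.1] -177.9 [ 0.5205 -0.0659  0.2761] [-0.98  0.2  -1.43]
12.183 [10.3 11.9] -177.9 [ 0.5206 -0.0659  0.2761] [-0.4  -0.63 -2.25]
12.233 [10.3 10.5] -177.9 [ 0.5205 -0.0659  0.2761] [-0.49 -0.39 -1.9 ]
```

View pics/s5.png

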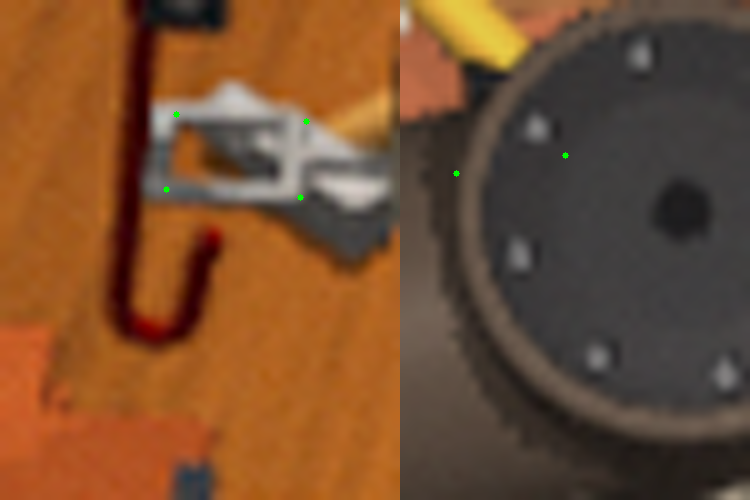

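The left panel shows the shank against the eye bar at (150,150), the tip at (213,238) and the loop opening spanning x 172–290, so the tip will enter. The real eye is about 3 mm ahead of its prediction. Next is a slow descent.

Request:
apply_moves --targets '[{"dp": [0,0,-0.001],"yaw": 0},{"dp": [0,0,-0.003],"yaw": 0},{"dp": [0,-0.0005,-0.0055],"yaw": 0},{"dp": [0,-0.001,-0.008],"yaw": 0},{"dp": [0,-0.001,-0.0105],"yaw": 0},{"dp": [0,-0.001,-0.013],"yaw": 0},{"dp": [0,-0.001,-0.0155],"yaw": 0},{"dp": [0,-0.001,-0.018],"yaw": 0},{"dp": [0,-0.001,-0.0205],"yaw": 0},{"dp": [0,-0.001,-0.023],"yaw": 0},{"dp": [0,-0.001,-0.0255],"yaw": 0},{"dp": [0,-0.001,-0.028],"yaw": 0},{"dp": [0,-0.001,-0.0305],"yaw": 0},{"dp": [0,-0.001,-0.033],"yaw": 0},{"dp": [0,-0.001,-0.0355],"yaw": 0},{"dp": [0,-0.001,-0.038],"yaw": 0},{"dp": [0,-0.001,-0.04],"yaw": 0},{"dp": [0,-0.001,-0.041],"yaw": 0},{"dp": [0,-0.001,-0.042],"yaw": 0},{"dp": [0,-0.001,-0.042],"yaw": 0}]'

```text
time_s: 14.0
tcp_pos: [0.5204, -0.0669, 0.2339]
eef_rot: [180.0, -0.0, -170.5]
contact_force: [-1.1, -0.7, -2.5]
gripper_width: 0.0217
gripper_force: 54.9
```

```bash
python3 - <<'E'
from plant import get_state,cams
from h import *
F=[]
for i in range(4):
    s=get_state();c=cams.capture("side");F.append(s["contact_force"])
    print(round(s["time_s"],3),np.round(bowlx(c),1),s["tcp_pos"].round(4),s["eef_rot"].round(1))
print(np.mean(F,0).round(2),np.std(F,0).round(2))
u,v=[int(i) for i in px(c,B)];o=(u-25,v+15);A=cv2.resize(c["image"][o[1]:o[1]+50,o[0]:o[0]+60,::-1],None,fx=10,fy=10,interpolation=cv2.INTER_CUBIC)
cv2.imwrite("pics/s6.png",A);print(o)
E
```

```text
14.0 [7.4 9.4] [ 0.5204 -0.0669  0.2339] [ 180.    -0.  -170.5]
14.05 [6. 9.] [ 0.5205 -0.0669  0.234 ] [-180.    -0.  -170.5]
14.1 [6.  9.3] [ 0.5206 -0.0669  0.2341] [-180.     0.  -170.5]
14.15 [6.  9.3] [ 0.5206 -0.0669  0.2342] [-180.     0.  -170.5]
[-0.5  -0.43 -2.15] [0.61 0.5  0.34]
(260, 157)
```

View pics/s6.png

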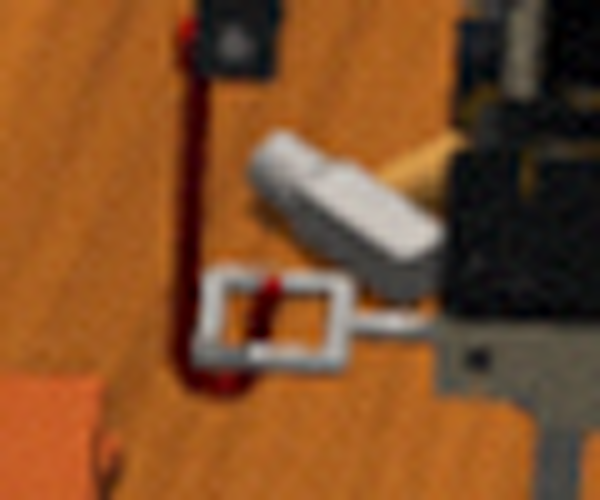

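The tip at (270,290) has come up inside the eye's opening, and the front bar at (210,320) lies against the shank above the bowl. I'll continue down gently, easing back towards plumb.

Request:
apply_moves --targets '[{"dp": [-0.0003,0,-0.001],"yaw": 0},{"dp": [-0.0007,0,-0.002],"yaw": 0},{"dp": [-0.0012,0,-0.0035],"yaw": 0},{"dp": [-0.0017,0,-0.005],"yaw": 0},{"dp": [-0.0022,0,-0.0065],"yaw": 0},{"dp": [-0.0027,-0.0005,-0.008],"yaw": 0},{"dp": [-0.0032,-0.0005,-0.009],"yaw": 0},{"dp": [-0.0037,-0.0005,-0.01],"yaw": 0},{"dp": [-0.0042,-0.0005,-0.011],"yaw": 0},{"dp": [-0.0046,-0.001,-0.012],"yaw": 0},{"dp": [-0.0049,-0.001,-0.0125],"yaw": 0},{"dp": [-0.005,-0.001,-0.013],"yaw": 0},{"dp": [-0.005,-0.001,-0.013],"yaw": 0},{"dp": [-0.005,-0.001,-0.013],"yaw": 0}]'

```text
time_s: 15.37
tcp_pos: [0.5155, -0.0679, 0.2211]
eef_rot: [-180.0, 0.0, -170.5]
contact_force: [-0.3, 1.1, -2.4]
gripper_width: 0.0216
gripper_force: 54.9
```

```bash
cat > chk.py <<'E'
from plant import get_state,cams
from h import *
F=[]
for i in range(4):
    s=get_state();c=cams.capture("side");F.append(s["contact_force"])
print(round(s["time_s"],3),np.round(bowlx(c),1),s["tcp_pos"].round(4),np.mean(F,0).round(2),s["moment"].round(3))
E
python3 chk.py
```

```text
15.517 [1.8 0.1] [ 0.5156 -0.0679  0.2211] [-0.17  0.25 -1.77] [-0.082  0.209  0.003]
```

Request:
apply_moves --targets '[{"dp": [0,0,-0.0005],"yaw": 0},{"dp": [0,0,-0.001],"yaw": 0},{"dp": [0,0,-0.0015],"yaw": 0},{"dp": [0,0,-0.002],"yaw": 0},{"dp": [0,0,-0.0025],"yaw": 0},{"dp": [0,0,-0.003],"yaw": 0},{"dp": [0,0,-0.003],"yaw": 0}]'

```text
time_s: 16.15
tcp_pos: [0.5155, -0.0679, 0.2179]
eef_rot: [-180.0, -0.0, -170.5]
contact_force: [-0.4, -0.1, -3.0]
gripper_width: 0.0221
gripper_force: 54.9
```

```bash
python3 chk.py
```

```text
16.3 [1.8 1.5] [ 0.5155 -0.0679  0.2181] [ 0.12  0.19 -2.6 ] [-0.101  0.21   0.013]
```

Request:
apply_moves --targets '[{"dp": [0,0,-0.0005],"yaw": 0},{"dp": [0,0,-0.001],"yaw": 0},{"dp": [0,0,-0.0015],"yaw": 0},{"dp": [0,0,-0.0015],"yaw": 0}]'

```text
time_s: 16.68
tcp_pos: [0.5155, -0.0679, 0.2165]
eef_rot: [180.0, -0.0, -170.5]
contact_force: [0.5, 0.3, -2.3]
gripper_width: 0.0217
gripper_force: 54.9
```

```bash
python3 chk.py
```

```text
16.833 [1.8 4.4] [ 0.5155 -0.0679  0.2166] [-0.25 -0.27 -2.15] [-0.067  0.198 -0.033]
```

Request:
apply_moves --targets '[{"dp": [0,0,-0.0005],"yaw": 0},{"dp": [0,0,-0.001],"yaw": 0},{"dp": [0,0,-0.001],"yaw": 0}]'

```text
time_s: 17.13
tcp_pos: [0.5155, -0.0679, 0.2155]
eef_rot: [180.0, -0.0, -170.5]
contact_force: [-0.3, 0.1, -1.0]
gripper_width: 0.0217
gripper_force: 54.9
```

```bash
python3 chk.py
```

```text
17.283 [3.1 3.8] [ 0.5155 -0.0679  0.2155] [-0.07 -0.11 -1.83] [-0.058  0.218  0.008]
```

Request:
apply_moves --targets '[{"dp": [0,0,-0.0005],"yaw": 0},{"dp": [0,0,-0.001],"yaw": 0},{"dp": [0,0,-0.001],"yaw": 0}]'

```text
time_s: 17.58
tcp_pos: [0.5159, -0.0679, 0.2149]
eef_rot: [-180.0, 0.1, -170.5]
contact_force: [-0.2, 0.3, 0.6]
gripper_width: 0.0219
gripper_force: 54.9
```

```bash
sed -i 's/F.append(s\["contact_force"\])/F.append(np.r_[s["contact_force"],s["moment"]])/; s/,s\["moment"\].round(3))/)/' chk.py; python3 chk.py
```

```text
17.733 [3.1 5.3] [ 0.5158 -0.0679  0.2149] [-0.41 -0.18  0.84 -0.01  0.    0.02]
```

Request:
apply_moves --targets '[{"dp": [0,0,-0.0005],"yaw": 0},{"dp": [0,0,-0.001],"yaw": 0},{"dp": [0,0,-0.001],"yaw": 0}]'

```text
time_s: 18.03
tcp_pos: [0.5163, -0.0678, 0.2143]
eef_rot: [-180.0, 0.1, -170.5]
contact_force: [0.1, 0.4, 5.2]
gripper_width: 0.0219
gripper_force: 54.9
```

```bash
python3 chk.py
```

```text
18.183 [3.1 4.2] [ 0.5162 -0.0679  0.2142] [-0.28 -0.14  5.1   0.12 -0.41  0.01]
```

The bowl is found. I pressed a little firmly, about 7 N, so I'll back off 1.2 mm at once.

Request:
apply_moves --targets '[{"dp": [0,0,0.0006],"yaw": 0},{"dp": [0,0,0.0011],"yaw": 0},{"dp": [0,0,0.0011],"yaw": 0},{"dp": [0,0,0.0011],"yaw": 0}]'

```text
time_s: 18.57
tcp_pos: [0.5154, -0.0679, 0.2146]
eef_rot: [180.0, -0.0, -170.5]
contact_force: [-0.0, -0.6, 3.8]
gripper_width: 0.0217
gripper_force: 54.9
```

```bash
python3 chk.py
```

```text
18.717 [3.1 4.6] [ 0.5155 -0.0679  0.2146] [-0.19 -0.14  3.48  0.01 -0.27  0.01]
```

Request:
apply_moves --targets '[{"dp": [0,0,0.0004],"yaw": 0},{"dp": [0,0,0.0007],"yaw": 0},{"dp": [0,0,0.0007],"yaw": 0},{"dp": [0,0,0.0007],"yaw": 0}]'

```text
time_s: 19.1
tcp_pos: [0.5152, -0.0679, 0.215]
eef_rot: [180.0, -0.1, -170.5]
contact_force: [-0.6, -0.7, 0.3]
gripper_width: 0.0215
gripper_force: 54.9
```

```bash
python3 chk.py
```

```text
19.25 [3.1 4.7] [ 0.5153 -0.0679  0.2151] [-0.67 -0.11  0.57 -0.07 -0.02 -0.01]
```

Request:
apply_moves --targets '[{"dp": [0,0,0],"yaw": 0},{"dp": [0,0,0],"yaw": 0},{"dp": [0,0,0],"yaw": 0},{"dp": [0,0,0],"yaw": 0},{"dp": [0,0,0],"yaw": 0},{"dp": [0,0,0],"yaw": 0}]' --squeeze 10

```text
time_s: 19.8
tcp_pos: [0.5154, -0.0679, 0.2152]
eef_rot: [180.0, -0.0, -170.5]
contact_force: [-0.3, 0.9, -2.1]
gripper_width: 0.0219
gripper_force: 10.0
```

```bash
python3 chk.py
```

```text
19.95 [3.1 4.7] [ 0.5155 -0.0679  0.2153] [-0.45  0.02 -1.52 -0.12  0.15 -0.01]
```

Request:
apply_moves --targets '[{"dp": [0,0,-0.0003],"yaw": 0},{"dp": [0,0,-0.0006],"yaw": 0},{"dp": [0,0,-0.0006],"yaw": 0},{"dp": [0,0,-0.0006],"yaw": 0}]'

```text
time_s: 20.33
tcp_pos: [0.5157, -0.0679, 0.215]
eef_rot: [-180.0, 0.0, -170.5]
contact_force: [-0.9, -0.4, 0.5]
gripper_width: 0.0216
gripper_force: 10.0
```

```bash
python3 chk.py
```

```text
20.483 [3.1 3.9] [ 0.5157 -0.0679  0.2149] [ 0.11 -0.34  0.22 -0.06 -0.03 -0.04]
```

Balanced: the bowl carries the whole weight. Relax, then open.

Request:
apply_moves --targets '[{"dp": [0,0,0],"yaw": 0},{"dp": [0,0,0],"yaw": 0},{"dp": [0,0,0],"yaw": 0},{"dp": [0,0,0],"yaw": 0}]' --squeeze 3

```text
time_s: 20.87
tcp_pos: [0.5155, -0.0679, 0.2148]
eef_rot: [-180.0, 0.0, -170.5]
contact_force: [0.7, -0.0, 0.7]
gripper_width: 0.0221
gripper_force: 3.0
```

Request:
apply_moves --targets '[{"dp": [0,0,0],"yaw": 0},{"dp": [0,0,0],"yaw": 0},{"dp": [0,0,0],"yaw": 0},{"dp": [0,0,0],"yaw": 0},{"dp": [0,0,0],"yaw": 0},{"dp": [0,0,0],"yaw": 0},{"dp": [0,0,0],"yaw": 0},{"dp": [0,0,0],"yaw": 0}]' --grip -1

```text
time_s: 21.53
tcp_pos: [0.5155, -0.0679, 0.2147]
eef_rot: [180.0, -0.0, -170.5]
contact_force: [-0.7, 0.5, 0.3]
gripper_width: 0.0697
gripper_force: 0.0
```

```bash
python3 chk.py; python3 - <<'E'
from plant import cams,get_state
from h import *
c=cams.capture("side");u,v=[int(i) for i in px(c,B)]
cv2.imwrite("pics/s7.png",cv2.resize(c["image"][v-20:v+90,u-40:u+80,::-1],None,fx=5,fy=5,interpolation=cv2.INTER_CUBIC))
E
```

```text
21.683 [0.3 1.7] [ 0.5155 -0.0679  0.2148] [-0.41 -0.12  0.36  0.01 -0.02 -0.01]
```

View pics/s7.png

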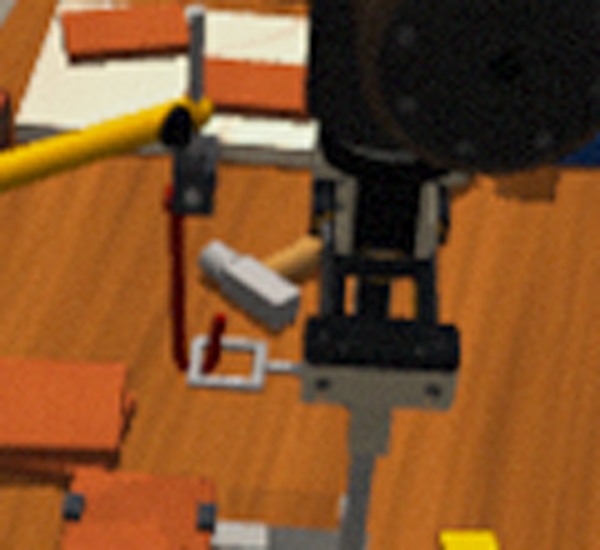

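The carrier hangs level with its bar in the bowl at (195,365), and the fingers are open. I'll retreat straight up.

Request:
apply_moves --targets '[{"dp": [0,0,0.002],"yaw": 0},{"dp": [0,0,0.006],"yaw": 0},{"dp": [0,0,0.012],"yaw": 0},{"dp": [0,0,0.018],"yaw": 0},{"dp": [0,0,0.024],"yaw": 0},{"dp": [0,0,0.03],"yaw": 0},{"dp": [0,0,0.036],"yaw": 0},{"dp": [0,0,0.042],"yaw": 0},{"dp": [0,0,0.048],"yaw": 0},{"dp": [0,0,0.056],"yaw": 0},{"dp": [-0.004,0,0.064],"yaw": 0},{"dp": [-0.01,0,0.072],"yaw": 0},{"dp": [-0.016,0,0.08],"yaw": 0},{"dp": [-0.02,0,0.084],"yaw": 0},{"dp": [-0.02,0,0.084],"yaw": 0},{"dp": [-0.02,0,0.084],"yaw": 0},{"dp": [-0.02,0,0.084],"yaw": 0},{"dp": [-0.02,0,0.084],"yaw": 0},{"dp": [-0.02,0,0.084],"yaw": 0},{"dp": [-0.02,0,0.084],"yaw": 0}]'

```text
time_s: 23.45
tcp_pos: [0.4955, -0.0679, 0.2984]
eef_rot: [-180.0, -0.0, -170.5]
contact_force: [-0.3, -0.4, 0.5]
gripper_width: 0.0874
gripper_force: 0.0
```

```bash
python3 - <<'E'
from plant import cams,get_state
from h import *
for i in range(12):
    c=cams.capture("side")
    h=cv2.cvtColor(c["image"],cv2.COLOR_RGB2HSV).astype(int);w=np.zeros(h.shape[:2],bool);u,v=[int(k) for k in px(c,[.5155,-.068,.212])]
    w[v-12:v+12,u-12:u+12]=1;m=w&(h[...,0]>105)&(h[...,0]<130)&(h[...,1]>120);y,x=np.nonzero(m)
    print(np.round(bowlx(c),1),len(x),x.mean().round(2),y.mean().round(2))
s=get_state();print(s["time_s"],s["contact_force"].round(2),s["tcp_pos"])
E
```

```text
[-2.4 -2. ] 139 320.04 194.78
[-1.1 -2.3] 137 319.86 194.73
[ 0.3 -0.3] 138 319.54 195.08
[0.3 0.1] 140 319.48 195.48
[0.3 1.9] 141 319.35 195.52
[0.3 1.3] 142 319.25 195.48
[0.3 1.5] 142 319.2 195.49
[0.3 2.2] 143 319.16 195.53
[0.3 1.2] 142 319.25 195.56
[0.3 2.6] 142 319.37 195.57
[0.3 1.4] 142 319.49 195.54
[0.2 1.1] 139 319.58 195.44
24.05 [ 0.17 -0.56  0.86] [ 0.49550289 -0.06789914  0.29876859]
```

Request:
apply_moves --targets '[{"dp": [0,0,0.001],"yaw": 0},{"dp": [0,0,0.001],"yaw": 0},{"dp": [0,0,0.001],"yaw": 0},{"dp": [0,0,0.001],"yaw": 0},{"dp": [0,0,0.001],"yaw": 0},{"dp": [0,0,0.001],"yaw": 0},{"dp": [0,0,0.001],"yaw": 0},{"dp": [0,0,0.001],"yaw": 0},{"dp": [0,0,0.001],"yaw": 0},{"dp": [0,0,0.001],"yaw": 0},{"dp": [0,0,0.001],"yaw": 0},{"dp": [0,0,0.001],"yaw": 0},{"dp": [0,0,0.001],"yaw": 0},{"dp": [0,0,0.001],"yaw": 0},{"dp": [0,0,0.001],"yaw": 0},{"dp": [0,0,0.001],"yaw": 0},{"dp": [0,0,0.001],"yaw": 0},{"dp": [0,0,0.001],"yaw": 0},{"dp": [0,0,0.001],"yaw": 0},{"dp": [0,0,0.001],"yaw": 0}]'

```text
time_s: 25.72
tcp_pos: [0.4955, -0.0679, 0.2998]
eef_rot: [180.0, -0.0, -170.5]
contact_force: [0.3, 0.5, 0.1]
gripper_width: 0.088
gripper_force: 0.0
```

```bash
python3 -c "
from plant import r
print(r.close_job())"
```

```text
the job is handed in; nothing more can be done
None
```

I steadied the hook and left the carrier hanging level and almost still in its bowl, with the gripper clear, and handed the job in at about 26 s; no verdict came back. While feeling for the bottom I pressed up to about 7 N by the wrist reading, just under the 8 N limit.

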